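# Set the red template board on the copy stand

## Robot

A 7-joint arm with a two-finger parallel gripper is mounted at the origin on the work surface. World frame = base frame: x ahead of the robot, y to its left, z up, the work surface at z = 0. Lengths are in m, angles in rad, forces in N, time in s.
With the tool pointing down it reaches from about 0.425 to 0.975 m from the base axis. Payload 16.7 kg.
Tool frame: the origin (TCP) lies midway between the tips of the shut fingers; the grasp point (between the pads) lies 19 mm behind it; z points along the fingers, x is the direction in which the jaws open and shut, and the axes are right-handed (so a half turn about z gives the same grasp; the last joint's range is limited). The gripper opens to 85 mm and grips with 20 to 120 N. Pads are 22 mm wide; open, the fingers measure 114 mm over their backs; the gripper's body (76 mm by 85 mm) begins 54 mm behind the grasp point. The pads swing forward as they close: fully open they stand 13 mm farther back than shut.
Start: joints at [-1.315, 0.426, 0.074, 1.606, -0.034, 1.111, -0.067], TCP at [0.266, 0.62, 0.231] pointing down, gripper open.
Joint ranges: [-2.85, 2.85], [-0.5, 2.14], [-1.23, 1.37], [0.21, 2.46], [-1.02, 4.16], [0.16, 2.05], [-2.73, 2.73]. Speed limits (rad/s): [1.89, 1.89, 2.39, 2.39, 3.01, 3.01, 3.01].

## Interface

Orientations are given as a unit quaternion [w, x, y, z].
In Python, from cell import bot gives the robot as it stands. The module is installed in compiled form; this text tells all that it offers.
- The arm moves only by the tool jog_arm, never from a script. Its arguments are lists of equal length, an entry for each row: "dp": the shift along the tool's x, y, z in m, a list of three; "turn": the turn, a rotation vector about the tool's x, y, z in rad, a list of three; "claw": the finger opening in m, from 0 to 0.0854. In form: {"dp": [[dx, dy, dz], ...], "turn": [[ax, ay, az], ...], "claw": [claw, ...]}. A call has 1 to 5 rows; each row is the pose to reach, as a shift and turn from the pose measured when the call began, along the tool's axes at that moment; what a row does not reach only later rows make up. A row lasts 1/12 s, in which the tool goes at most 41.7 mm and 7.16 degrees, less where a joint would pass 70% of its speed; a pose out of reach is approached as far as the arm can. A call with a gripper value outside its range is refused whole. The fingers move at their own pace and stop on an object; "squeeze" is the grip in N (left out, the last holds). Time passes only in rows, so rows that repeat a pose let the fingers close. It gives the time, the measured TCP pose, the force and the opening at its end, in the units of the state.
- bot.state(): the state, without advancing time (a new reading comes with each control period).
- bot.grab_frame(name): name is "side" or "top"; returns a dict with "pixels" (400x640x3 uint8, red, green, blue), "fx", "fy", "cx", "cy" (pixels), "dist" ([k1, k2, p1, p2, k3] as OpenCV has them; the pictures are not rectified), "rvec" (rotation vector, rad) and "tvec" (3), from world to camera coordinates, as OpenCV has them. Camera axes: x right, y down, z forward; pixel columns grow to the right and rows downward; lengths in m; the calibration is good to about 2 mm. A picture is of the moment at which its call begins. There is no depth.
- bot.hand_in(): hands the job in, once; it reports no verdict.
Trained networks look in the newest picture that a camera, given by its name, has taken for a name from the list of things; names that differ only in an ending like _2 or _b are one class to them, and where a whole thing is asked for, a point or a joint stands for the part that bears it (a point fixed in the world has none). Each returns a list of dicts, best first, with "conf" (0 to 1); they miss things now and then, are a little off and sometimes report something else, mostly with a low value. They report only what shows in the picture. A call takes as long as a camera call. They do not tell look-alikes from the thing itself.
- bot.find_in(camera, thing): "at" ([x, y, z] in m, in world coordinates, good to about 4 mm: the middle of the surface that is visible of it).
- bot.outline_of(camera, thing): "pixels" (400x640 bool, what is visible of it).
The state is a dict: "t": time; "joints": joint angles; "dq": joint speeds; "joint_efforts": joint torques, N m; "position": TCP position; "tool_rot": TCP orientation; "wrist_force": force on the tool from outside, world axes, zero at the start; "torque": the same for the moment, N m; "finger_gap": finger opening in m.
Only numpy, scipy, OpenCV 4.12 (cv2) and the standard library are available. Lean on these libraries where they do the work, as an engineer would, in place of code of your own. Each camera call takes 0.05 s, during which the arm holds its last target.

## Task

Pull the red-tab template board out of the tightly packed crate and lean it on the sloped wooden copy stand, marked front (the red side of its tab) facing away from the backstop and tab up, so that it stands in the middle of the tray, bottom edge down on the tray floor and back flat against the backstop. Hold it until it stands on the tray rather than dropping it in, then let go; leave the other boards in the crate and do not disturb the other things on the bench.

Things in the scene. Friction and masses are not known exactly. Their poses are not given: they have to be found in the camera images.
- card_center (a point): Centre of the panel of the red-tab board: mid-thickness, 50 mm above its bottom edge. The plywood panel is 150 wide, 100 high, 10 mm thick, about 110 g. Axes: x out of the marked front face (red stripe and five black dots; the back is bare wood), y along the width, z up towards the tab.
- card_tab (a point): Centre of the red board's tab, 73 mm above card_center along its z; same axes. The tab is 36 wide, 10 thick and rises 46 mm above the middle of the panel's top edge (146 mm overall). It is red, its back face white. The place to pinch the board: the only part clear of its neighbours.
- easel: Tilted tray and backstop of the copy stand, leaning back 22 degrees. Origin: middle of the inside corner of tray floor and backstop, about 46 mm above the bench. x: out of the backstop face (outwards, 22 degrees up); y: along the tray; z: up the backstop. Backstop face: x = 0, 206 wide, up to z = 75 mm, 8 mm thick. Tray floor: z = 0; its front lip is 14 mm high, inner face at x = 26 mm; ends open.
- stand: Fixed wooden foot of the copy stand, 130 x 210 mm. Origin: centre of its underside; its x points to the side that the stand faces, y along the tray, z up. Nothing of the stand is higher than the top of the backstop.
- crate: Fixed open plywood crate, 72.5 x 170 mm, 70 high, walls and floor 8 mm. Origin: centre of its underside; z up. Five boards stand on its floor in a row along its x, about 1 mm apart, marked faces towards the crate's +x (the side with the black label), ends 2 mm from the end walls. The red board may be in any of the five places.
- blue_card: Other template board with a blue tab (back face white), in the crate: panel 150 x 100 x 10 mm as the red one, but its tab (30 mm wide, 26 mm high) is at the -y end, 43 to 73 mm from the middle. Origin: centre of its bottom edge; axes as the red board.
- green_card: Other template board with a green tab (back face white), in the crate: panel 150 x 100 x 10 mm as the red one, but its tab (30 mm wide, 26 mm high) is at the +y end, 43 to 73 mm from the middle. Origin: centre of its bottom edge; axes as the red board.
- yellow_card: Other template board with a yellow tab (back face white), in the crate: panel 150 x 100 x 10 mm as the red one, but its tab (30 mm wide, 26 mm high) is at the -y end, 43 to 73 mm from the middle. Origin: centre of its bottom edge; axes as the red board.
- white_card: Other template board with a white tab (back face white), in the crate: panel 150 x 100 x 10 mm as the red one, but its tab (30 mm wide, 26 mm high) is at the +y end, 43 to 73 mm from the middle. Origin: centre of its bottom edge; axes as the red board.
- glue: Bystander, loose: white glue bottle, 52 mm diameter, 130 mm tall. Origin: centre of its underside.
- tin: Bystander, loose: tin can, 72 mm diameter, 95 mm tall. Origin: centre of its underside.
- spray: Bystander, loose: tall white bottle with a red cap, 60 mm diameter, 170 mm tall. Origin: centre of its underside.
- jar: Bystander, loose: amber jar with brass lid, 66 mm diameter, 80 mm tall. Origin: centre of its underside.
- driver: Bystander, loose: screwdriver lying on the bench, under 40 mm high. Origin: in the middle of its length.
- block: Bystander, loose: cork sanding block, 70 x 40 x 30 mm. Origin: centre of its underside.
- card: The red-tab board as a whole. Origin: centre of its bottom edge, 50 mm below card_center; same axes.
Mind the look-alikes: they are no part of the job. Leave any pink or turquoise look-alike of the card alone. What is shaped like the yellow_card but pink or purple is not meant.

How it is judged:
On the way, in this order (a step that is already met when the one before it is completed fails the run):
1. the red board is lifted clear of the crate (z of card_center in the frame of crate above 0.125 m), for 0.1 s.
2. the red board stands on the tray while still held by the fingers (z of card_center in the frame of easel between 0.035 and 0.057 m and x of card_center in the frame of easel between -0.005 and 0.035 m and y of card_center in the frame of easel between -0.03 and 0.03 m and contact force between card and the fingers above 0.5 N), for 0.1 s.
At the end, for the whole second after the job is handed in: Red board released and still on the stand: on the tray floor (7 mm), centred within 20 mm, panel centre within 13 mm of the backstop face (5 is flush), parallel to it within 0.1 rad, marked face out, tab up; the other four boards in the crate, none raised over 12 mm (z of card_center in the frame of easel between 0.044 and 0.057 m and x of card_center in the frame of easel between 0 and 0.013 m and y of card_center in the frame of easel between -0.02 and 0.02 m and angle between the z axis of card_center and the z axis of easel, either way round below 0.1 rad and angle between the x axis of card_center and the x axis of easel, either way round below 0.1 rad and angle between card_center's own x axis and vertical below 1.4 rad and linear speed of card below 0.01 m/s and angular speed of card below 0.05 rad/s and contact force between card and the fingers below 0.05 N and z of each of blue_card, green_card, yellow_card, white_card in the frame of crate below 0.02 m and horizontal distance between each of blue_card, green_card, yellow_card, white_card and crate below 0.04 m); the robot touches nothing.
It fails at once if a thing standing or lying on the bench was shifted by more than 30 mm (distance of any of glue, tin, spray, jar, driver, block from where it was at the start of the episode above 0.03 m).
It also fails if it takes over 56 s, if anything falls off the work surface, if the arm or the gripper's body presses on something with over 40 N, if the wrist force passes 120 N, or if a joint passes its speed limit or range.

## Working session

There is one attempt and no reset: what is moved stays moved. The work goes in short steps, Python scripts to look and compute and a tool call to move; the robot and the scene stay as the last step left them, time stands still between calls to the robot, and variables do not carry over. Pictures are saved under pics/ and viewed, and the job is handed in when it is done.

Besides the shell and the picture viewer there is one more tool, called as name(argument=value, ...) on one line, values as JSON. jog_arm: Moves the arm, as the interface text tells. Its arguments: {"type":"object","properties":{"dp":{"type":"array"},"turn":{"type":"array"},"claw":{"type":"array"},"squeeze":{"type":"number"}},"required":["dp","turn","claw"]}

```bash
ls; mkdir -p pics
python3 - <<'E'
from cell import bot
import cv2
for n in ("side","top"):
    f=bot.grab_frame(n); cv2.imwrite(f"pics/{n}0.png",f["pixels"][:,:,::-1])
    print(n,f["fx"],f["fy"],f["cx"],f["cy"],f["dist"],f["rvec"],f["tvec"])
    for t in ("card_tab","card","easel","stand","crate","glue","tin","spray","jar","driver","block"):
        print(t,[(d["at"],d["conf"]) for d in bot.find_in(n,t)])
print(bot.state())
E
```

```text
pics
side 376.78601778907057 376.78601778907057 316.15738893218975 199.391585893211 [-0.08185834  0.          0.          0.          0.        ] [ 2.13033014 -0.7967031   0.39698308] [-0.41811935  0.26288589  0.91001798]
card_tab [([0.4467, -0.4498, 0.0705], 0.93), ([0.4515, -0.2921, 0.1188], 0.82), ([0.2525, -0.3486, 0.0675], 0.71)]
card [([0.4537, -0.2851, 0.1192], 0.95), ([0.4464, -0.4475, 0.0718], 0.63), ([0.2549, -0.3477, 0.0699], 0.59)]
easel [([0.4898, 0.2735, 0.0537], 0.93)]
stand [([0.4671, 0.2607, 0.0264], 0.91), ([0.4097, -0.2599, 0.1107], 0.49)]
crate [([0.4298, -0.3037, 0.0469], 0.81), ([0.648, -0.0493, 0.0291], 0.73)]
glue [([0.4469, -0.017, 0.0668], 0.97)]
tin [([0.7262, -0.2051, 0.0708], 0.68), ([0.4612, -0.302, 0.0977], 0.39)]
spray [([0.7322, 0.1711, 0.0838], 0.77)]
jar [([0.5286, 0.0005, 0.0576], 0.62)]
driver [([0.7772, -0.0184, 0.0193], 0.73)]
block [([0.6492, -0.0495, 0.0289], 0.9), ([0.7305, 0.1707, 0.0796], 0.69)]
top 431.14236292455246 431.14236292455246 318.1224264482624 205.04926078472334 [0.03821132 0.         0.         0.         0.        ] [ 2.1310799
[... 714 characters left out ...]
.77)]
{'t': 1.2, 'joints': array([-1.31448254,  0.42611363,  0.0738919 ,  1.60599995, -0.03409258,
        1.11078061, -0.06709502]), 'dq': array([-0.000715  , -0.0008024 ,  0.00018335, -0.00075563, -0.00162019,
        0.00015078,  0.00103163]), 'joint_efforts': array([ 1.76861868e-03, -9.49552417e+01,  3.75870019e+00, -4.63895988e+01,
        1.91476580e-02,  2.55541680e-03,  3.96078758e-05]), 'position': array([0.26647009, 0.62014325, 0.23129247]), 'tool_rot': array([ 2.05208233e-06,  8.35106381e-01,  5.50088477e-01, -2.55338228e-05]), 'wrist_force': array([ 0.23184847,  0.04614765, -0.49325155]), 'torque': array([ 0.03860801, -0.00959673, -0.00513254]), 'finger_gap': 0.08564244191248269}
```

View pics/side0.png

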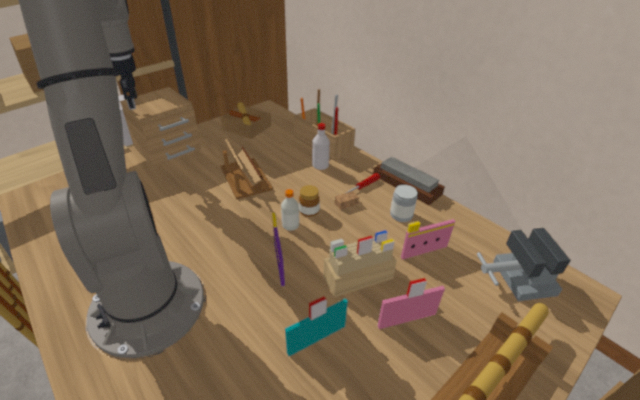

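View pics/top0.png

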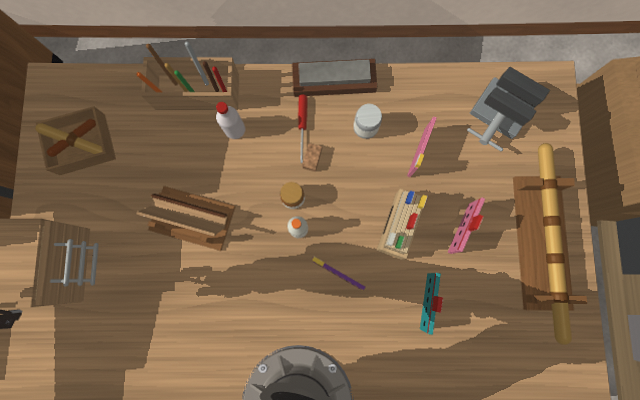

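Run:
```python
import cv2
a=cv2.imread("pics/side0.png");b=cv2.imread("pics/top0.png")
c=cv2.resize(a[180:300,330:520],None,fx=4,fy=4,interpolation=cv2.INTER_CUBIC);print(c.shape);cv2.imwrite("pics/c_side.png",c)
c=cv2.resize(b[190:330,350:530],None,fx=4,fy=4,interpolation=cv2.INTER_CUBIC);cv2.imwrite("pics/c_top.png",c)
c=cv2.resize(b[180:340,110:290],None,fx=3.7,fy=3.7,interpolation=cv2.INTER_CUBIC);cv2.imwrite("pics/e_top.png",c)
c=cv2.resize(a[90:220,60:240],None,fx=4,fy=4,interpolation=cv2.INTER_CUBIC);cv2.imwrite("pics/e_side.png",c)
```

```text
(480, 760, 3)
```

View pics/c_side.png

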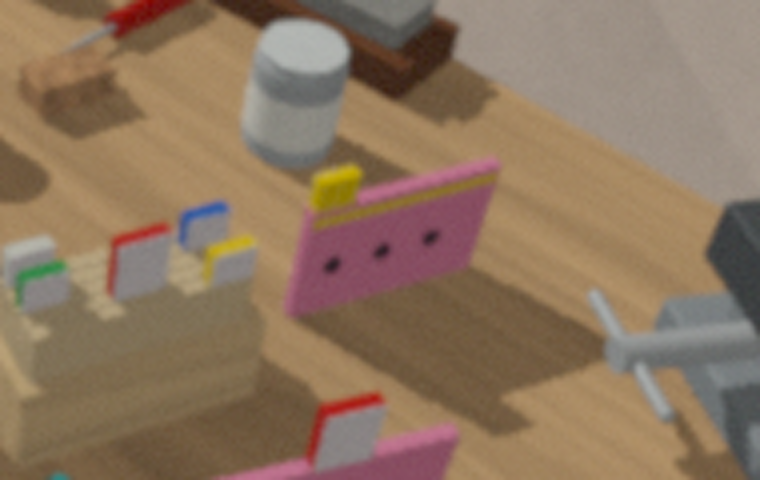

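View pics/c_top.png

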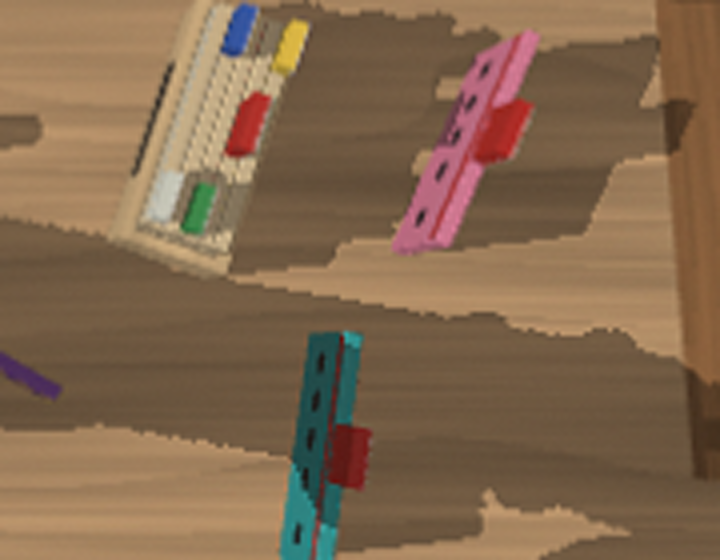

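View pics/e_top.png

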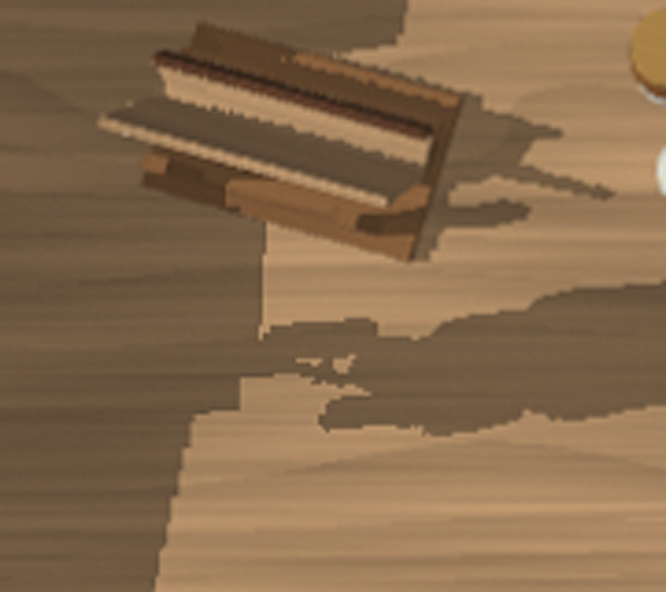

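View pics/e_side.png

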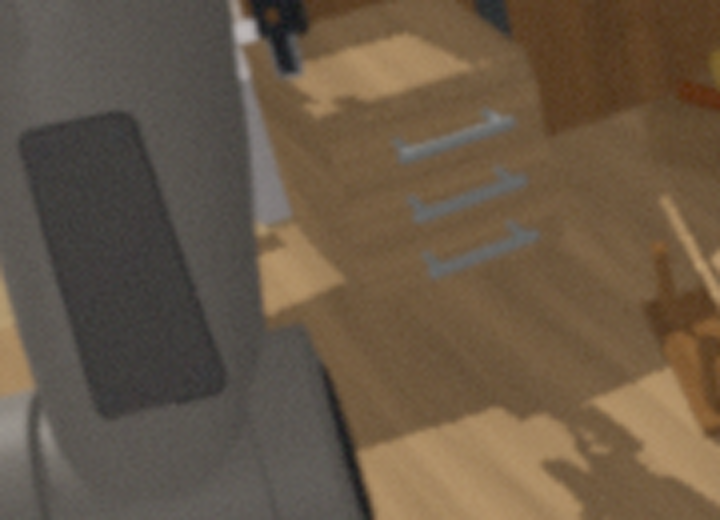

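Run:
```python
import cv2
a=cv2.imread("pics/side0.png");b=cv2.imread("pics/top0.png")
A=cv2.resize(a[130:205,210:285],None,fx=8,fy=8,interpolation=cv2.INTER_CUBIC);cv2.imwrite("pics/e_side2.png",A)
B=cv2.resize(b[175:255,130:250],None,fx=6.6,fy=6.6,interpolation=cv2.INTER_CUBIC);cv2.imwrite("pics/e_top2.png",B)
```

```text
(no output)
```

View pics/e_side2.png

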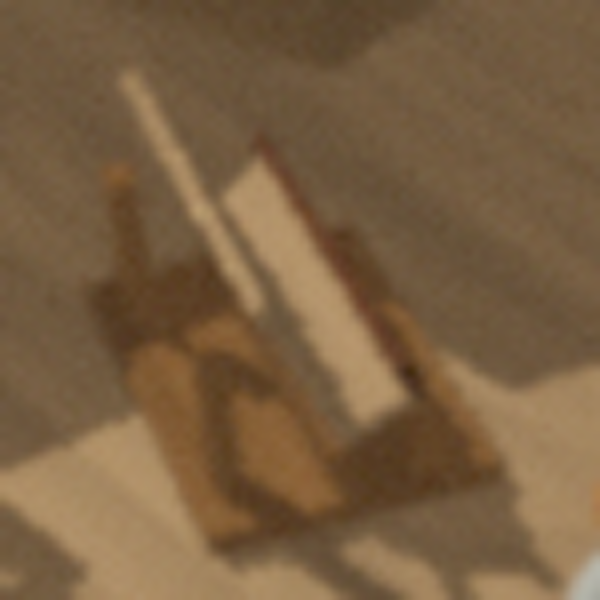

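View pics/e_top2.png

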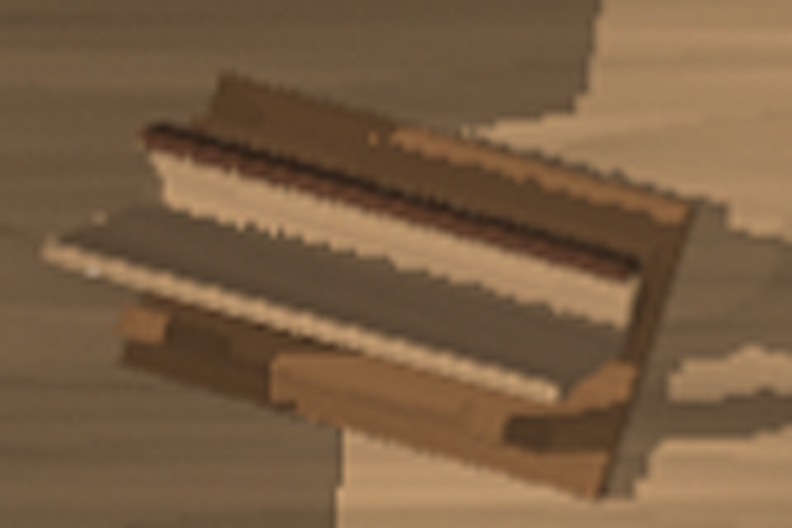

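```bash
cat > h.py <<'E'
import cv2,numpy as np,pickle,os
from cell import bot
def cam(f):
    return dict(K=np.array([[f["fx"],0,f["cx"]],[0,f["fy"],f["cy"]],[0,0,1]]),d=np.array(f["dist"]),r=np.array(f["rvec"]),t=np.array(f["tvec"]))
def proj(c,P): return cv2.projectPoints(np.asarray(P,float).reshape(-1,3),c["r"],c["t"],c["K"],c["d"])[0].reshape(-1,2)
def grab(n,path):
    f=bot.grab_frame(n); cv2.imwrite(path,f["pixels"][:,:,::-1]); return f
def onplane(c,uv,z):
    p=cv2.undistortPoints(np.asarray(uv,float).reshape(-1,1,2),c["K"],c["d"]).reshape(-1,2)
    R=cv2.Rodrigues(c["r"])[0]; o=-R.T@c["t"]
    d=np.c_[p,np.ones(len(p))]@R
    return o+d*((z-o[2])/d[:,2])[:,None]
E
python3 - <<'E'
from h import *
C={}
for n in("side","top"):
    C[n]=cam(bot.grab_frame(n)); c=C[n]; print(n,-cv2.Rodrigues(c["r"])[0].T@c["t"])
pickle.dump(C,open("cams.pkl","wb"))
a=cv2.imread("pics/side0.png");b=cv2.imread("pics/top0.png")
cv2.imwrite("pics/t1.png",cv2.resize(b[180:260,375:465],None,fx=7.5,fy=7.5,interpolation=cv2.INTER_NEAREST))
cv2.imwrite("pics/t2.png",cv2.resize(a[225:300,320:402],None,fx=8,fy=8,interpolation=cv2.INTER_NEAREST))
E
```

```text
side [-0.05309115 -0.68223697  0.7770454 ]
top [ 0.32315729 -0.06400972  1.19526246]
```

View pics/t1.png

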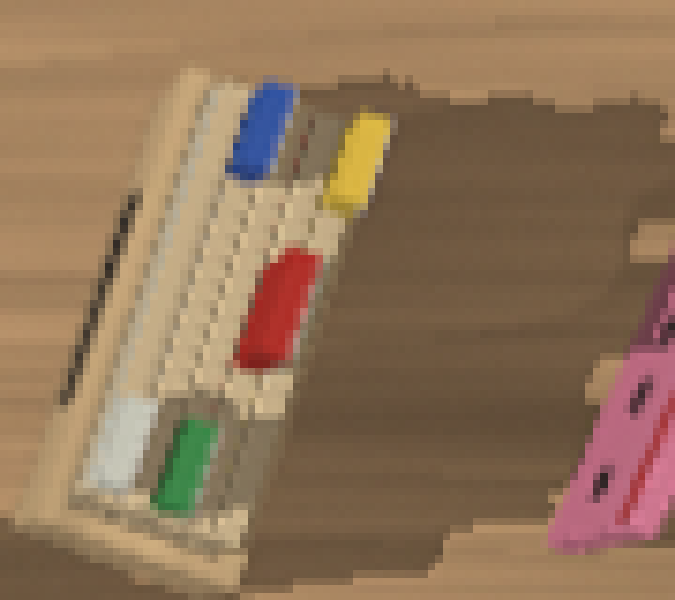

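View pics/t2.png

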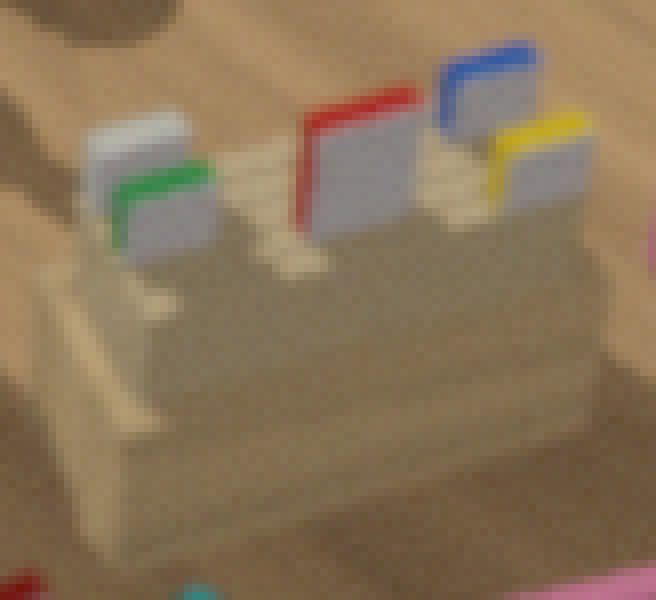

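```bash
cat > fit.py <<'E'
from h import *
from scipy.optimize import least_squares
C=pickle.load(open("cams.pkl","rb"))
def T(p,yaw): 
    c,s=np.cos(yaw),np.sin(yaw); return lambda P:(np.asarray(P,float)@np.array([[c,-s,0],[s,c,0],[0,0,1]]).T+[p[0],p[1],p[2]])
t1=lambda u,v:(375+u/7.5-.5,180+v/7.5-.5)
t2=lambda u,v:(320+u/8-.5,225+v/8-.5)
obs=[ # cam, crate pt, px
("top",(36.25,-85,70),t1(183,68)),("top",(36.25,85,70),t1(15,520)),("top",(-36.25,85,70),t1(242,592)),
("side",(-36.25,85,70),t2(118,438)),("side",(36.25,85,70),t2(35,270)),("side",(-36.25,-85,70),t2(605,268)),("side",(-36.25,85,0),t2(120,568))]
P=np.array([o[1] for o in obs])/1000
def res(q):
    W=T((q[0],q[1],0),q[2])(P); return np.concatenate([proj(C[o[0]],w)[0]-o[2] for o,w in zip(obs,W)])
r=least_squares(res,[.44,-.27,1.3],loss="soft_l1");print("crate",r.x,"rms",np.round(res(r.x).reshape(-1,2),1).tolist())
q=r.x
# red tab back-top edge
obs2=[("top",(-.005,-.018,.154),t1(322,255)),("top",(-.005,.018,.154),t1(290,365)),("side",(-.005,.018,.154),t2(311,131)),("side",(-.005,-.018,.154),t2(420,103)),
("side",(-.005,.018,.108),t2(308,240)),("side",(-.005,-.018,.108),t2(415,215))]
def res2(g):
    W=T((g[0],g[1],0),g[2])([o[1] for o in obs2]); return np.concatenate([proj(C[o[0]],w)[0]-o[2] for o,w in zip(obs2,W)])
r2=least_squares(res2,q,loss="soft_l1");print("red",r2.x,np.round(r2.fun.reshape(-1,2),1).tolist())
d=r2.x[:2]-q[:2];c,s=np.cos(q[2]),np.sin(q[2]);print("red in crate",c*d[0]+s*d[1],-s*d[0]+c*d[1])
# easel
e1=lambda u,v:(130+u/6.6-.5,175+v/6.6-.5)
e2=lambda u,v:(210+u/8-.5,130+v/8-.5)
tl=np.radians(22)
def E(q,P):
    P=np.asarray(P,float); x,y,z=P.T
    # easel x: out & up 22deg; z: up, leaning back
    L=np.c_[x*np.cos(tl)-z*np.sin(tl),y,x*np.sin(tl)+z*np.cos(tl)]
    return T(q[:3],q[3])(L)
ob=[("top",(0,.103,.075),e1(45,240)),("top",(0,-.103,.075),e1(562,388)),("top",(-.008,-.103,.075),e1(550,400)),
("top",(0,-.103,0),e1(622,330)),("top",(0,.103,0),e1(165,205)),
("top",(.026,-.103,.014),e1(635,282)),("top",(.026,.103,.014),e1(148,150)),
("side",(0,.103,.075),e2(133,70)),("side",(0,-.103,.075),e2(263,308)),("side",(0,-.103,0),e2(348,442)),("side",(.026,-.103,0),e2(408,400))]
PE=[o[1] for o in ob]
def res3(q):
    W=E(q,PE);return np.concatenate([proj(C[o[0]],w)[0]-o[2] for o,w in zip(ob,W)])
r3=least_squares(res3,[.48,.28,.046,-.2],loss="soft_l1");print("easel",r3.x,np.round(r3.fun.reshape(-1,2),1).tolist())
pickle.dump((q,r2.x,r3.x),open("fit.pkl","wb"))
def draw(n,offs,sc,lines,out,src):
    im=cv2.imread(src);x0,y0,x1,y1=offs
    im=cv2.resize(im[y0:y1,x0:x1],None,fx=sc,fy=sc,interpolation=cv2.INTER_NEAREST)
    for L,col in lines:
        p=((proj(C[n],L)-[x0,y0]+.5)*sc).astype(int); cv2.polylines(im,[p.reshape(-1,1,2)],False,col,1)
    cv2.imwrite(out,im); return im
if __name__=="__main__":
    g=(0,255,0)
    tc=T((q[0],q[1],0),q[2]); rt=T((*r2.x[:2],0),r2.x[2])
    cr=[(tc(np.array([(36.25,85,z),(36.25,-85,z),(-36.25,-85,z),(-36.25,85,z),(36.25,85,z)])/1000),g) for z in(0,70)]
    cr+=[(rt([(a,-.018,.108),(a,-.018,.154),(a,.018,.154),(a,.018,.108)]),(255,0,255)) for a in(-.005,.005)]
    el=[(E(r3.x,[(0,.103,.075),(0,-.103,.075),(0,-.103,0),(0,.103,0),(0,.103,.075)]),g),(E(r3.x,[(0,.103,0),(.026,.103,0),(.026,.103,.014),(.026,-.103,.014),(.026,-.103,0),(0,-.103,0)]),(255,0,255)),(E(r3.x,[(-.008,.103,.075),(-.008,-.103,.075)]),(255,255,0))]
    I=[draw("top",(375,180,465,260),6,cr,"pics/a.png","pics/top0.png"),draw("side",(320,225,402,300),6,cr,"pics/a.png","pics/side0.png")]
    J=[draw("top",(130,175,250,255),6,el,"pics/a.png","pics/top0.png"),draw("side",(210,130,285,205),7,el,"pics/a.png","pics/side0.png")]
    def cat(I): 
        h=max(i.shape[0] for i in I); o=np.hstack([cv2.copyMakeBorder(i,0,h-i.shape[0],0,0,0) for i in I]);return cv2.resize(o,None,fx=min(1,799/o.shape[1]),fy=min(1,799/o.shape[1]))
    cv2.imwrite("pics/ov_c.png",cat(I));cv2.imwrite("pics/ov_e0.png",J[0]);cv2.imwrite("pics/ov_e1.png",J[1])
E
python3 fit.py
```

```text
crate [ 0.46276616 -0.27218252  1.23830241] rms [[-1.0, -0.3], [1.8, 0.1], [-1.7, -0.3], [0.7, -0.4], [-0.8, -0.3], [1.0, 1.1], [-0.7, 1.4]]
red [ 0.45858596 -0.28435445  1.21220733] [[-0.3, 0.5], [-0.8, -0.4], [0.8, 0.5], [0.9, 0.2], [-0.4, 0.4], [-0.4, -0.3]]
red in crate -0.012869717455816422 -2.1680510315547248e-05
easel [ 0.48647972  0.29753054  0.04404276 -0.27827325] [[0.5, 0.2], [-0.1, -0.1], [1.1, 1.1], [0.5, 1.2], [-3.1, -0.5], [-1.2, 0.7], [-1.5, -0.3], [0.7, 0.6], [1.2, 0.2], [1.0, -1.0], [0.3, 0.1]]
```

View pics/ov_c.png

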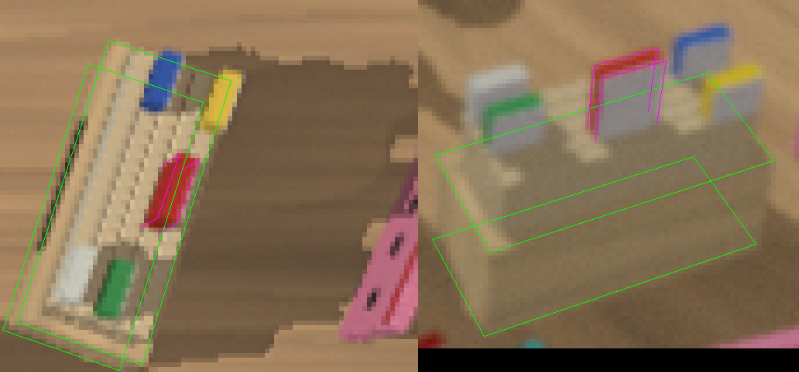

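View pics/ov_e0.png

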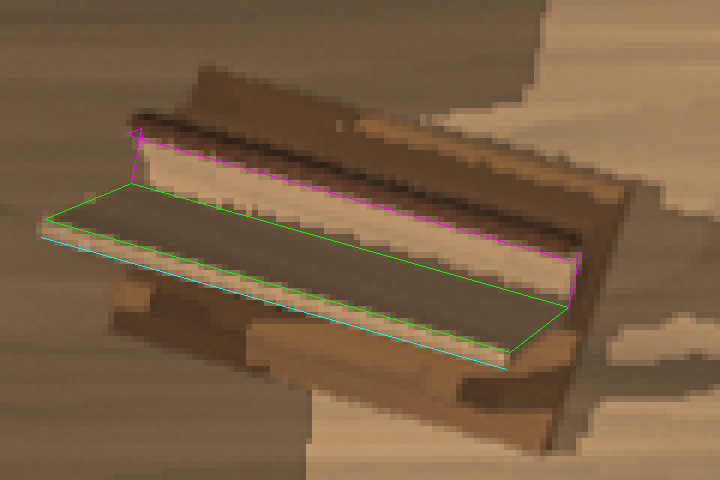

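View pics/ov_e1.png

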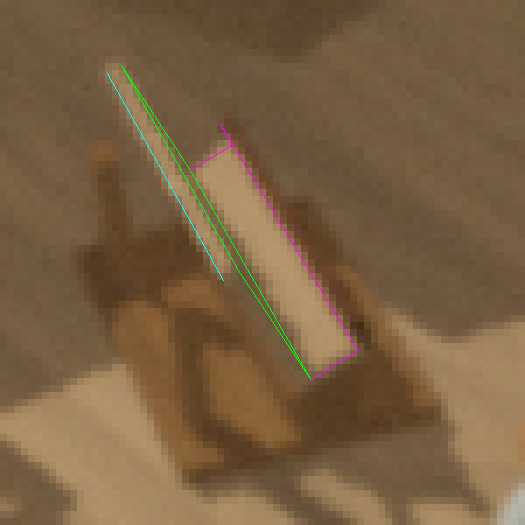

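```bash
cat > fit2.py <<'E'
from fit import *
# joint crate fit incl. tabs; red slot free
def tab(slot,y0,y1,h): return slot
O=list(obs); 
O=[(o[0],np.array(o[1])/1000,o[2]) for o in obs]
for k in range(6): O.append((obs2[k][0],np.array(obs2[k][1])+[-.011,0,0],obs2[k][2]))
# yellow slot5 back top edge(z=.134), green slot3, blue slot2, white slot1
sl=dict(w=.022,b=.011,g=0,y=-.022)
O+=[("side",np.array([sl["y"]-.005,-.043,.134]),t2(505,153)),("side",np.array([sl["y"]-.005,-.073,.134]),t2(592,130)),
("side",np.array([sl["g"]-.005,.073,.134]),t2(128,203)),("side",np.array([sl["g"]-.005,.043,.134]),t2(215,178)),
("side",np.array([sl["b"]-.005,-.043,.134]),t2(455,85)),("side",np.array([sl["b"]-.005,-.073,.134]),t2(537,63)),
("top",np.array([sl["y"]-.005,-.073,.134]),t1(397,120)),("top",np.array([sl["b"]-.005,-.073,.134]),t1(300,88)),("top",np.array([sl["g"]-.005,.073,.134]),t1(190,512)),("top",np.array([sl["g"]-.005,.043,.134]),t1(219,425))]
def rr(q):
    W=T((q[0],q[1],0),q[2])([o[1] for o in O]);return np.concatenate([proj(C[o[0]],w)[0]-o[2] for o,w in zip(O,W)])
r=least_squares(rr,q,loss="soft_l1");print(r.x);print(np.round(r.fun.reshape(-1,2),1).tolist())
print("red xy",T((*r.x[:2],0),r.x[2])([-.011,0,0]), "fit alone",r2.x)
k=[0,1,2,3,5,7,8,9,10]
def r4(p):
    v=res3((p[0],p[1],.046,p[2])).reshape(-1,2);return v[[0,1,2,3,7,8,9,10]].ravel()
s=least_squares(r4,r3.x[[0,1,3]],loss="soft_l1");print("easel z46",s.x,np.round(s.fun.reshape(-1,2),1).tolist())
E
python3 fit2.py | tail -5
```

```text
easel [ 0.48647972  0.29753054  0.04404276 -0.27827325] [[0.5, 0.2], [-0.1, -0.1], [1.1, 1.1], [0.5, 1.2], [-3.1, -0.5], [-1.2, 0.7], [-1.5, -0.3], [0.7, 0.6], [1.2, 0.2], [1.0, -1.0], [0.3, 0.1]]
[ 0.46236143 -0.27364545  1.22493265]
[[-0.0, -0.2], [2.0, -0.1], [-1.6, -0.1], [0.6, -0.2], [-0.5, -0.2], [1.4, 1.8], [-0.8, 1.5], [-0.5, 0.4], [-0.8, -0.4], [0.8, 0.4], [0.8, 0.1], [-0.4, 0.4], [-0.6, -0.4], [0.7, 0.2], [0.6, -0.2], [-0.1, 0.4], [0.6, 0.2], [0.3, -0.3], [0.7, -0.5], [-1.3, 0.5], [-1.0, 0.4], [-0.4, 0.5], [-0.4, 0.5]]
red xy [ 0.45863233 -0.28399406  0.        ] fit alone [ 0.45858596 -0.28435445  1.21220733]
easel z46 [ 0.48625859  0.29832006 -0.27822146] [[-0.1, 0.2], [-0.6, -0.1], [0.6, 1.1], [-0.0, 1.2], [0.5, 0.0], [0.9, -0.4], [0.8, -1.5], [0.0, -0.5]]
```

```bash
cat > plan.py <<'E'
import numpy as np,sys
from scipy.spatial.transform import Rotation as Ro
from cell import bot
tl=np.radians(22)
def down(yaw): # tool x at yaw, z down
    x=np.array([np.cos(yaw),np.sin(yaw),0]);z=np.array([0,0,-1.]);return np.c_[x,np.cross(z,x),z]
EO=np.array([.4863,.298,.046]);EY=-.278
Rz=Ro.from_euler('z',EY).as_matrix()
ER=Rz@np.array([[np.cos(tl),0,-np.sin(tl)],[0,1,0],[np.sin(tl),0,np.cos(tl)]])
ET=np.c_[ER[:,0],-ER[:,1],-ER[:,2]] # tool rot at easel: x_t=x_e, z_t=-z_e
def eas(p): return EO+ER@np.asarray(p)
def go(p,R):
    s=bot.state();q=s["tool_rot"];R0=Ro.from_quat([q[1],q[2],q[3],q[0]])
    dp=R0.inv().apply(np.asarray(p)-s["position"]);t=(R0.inv()*Ro.from_matrix(R)).as_rotvec()
    print("t",round(s["t"],2),"pos",s["position"].round(4),"dp",dp.round(4).tolist(),"turn",t.round(3).tolist(),"F",s["wrist_force"].round(1),"gap",round(s["finger_gap"],4),"j",s["joints"].round(2))
E
python3 -c "
from plan import *
go([.45,.2,.27],down(1.225));go([.4586,-.2842,.25],down(1.225))"
```

```text
t 1.3 pos [0.2664 0.6201 0.2313] dp [-0.3136, 0.3345, -0.0387] turn [-0.0, 0.0, -0.06] F [ 0.3 -0.8  1.1] gap 0.0856 j [-1.31  0.43  0.07  1.61 -0.03  1.11 -0.07]
t 1.3 pos [0.2664 0.6201 0.2313] dp [-0.755, 0.5336, -0.0187] turn [-0.0, 0.0, -0.06] F [ 0.3 -0.8  1.1] gap 0.0856 j [-1.31  0.43  0.07  1.61 -0.03  1.11 -0.07]
```

jog_arm(dp=[[-0.31, 0.33, -0.039], [-0.31, 0.33, -0.039], [-0.31, 0.33, -0.039], [-0.31, 0.33, -0.039], [-0.31, 0.33, -0.039]], turn=[[0, 0, -0.06], [0, 0, -0.06], [0, 0, -0.06], [0, 0, -0.06], [0, 0, -0.06]], claw=[0.085, 0.085, 0.085, 0.085, 0.085])

```text
t: 1.72
position: [0.3498, 0.4279, 0.2494]
tool_rot: [-0.0, 0.818, 0.575, 0.0]
wrist_force: [1.5, 0.7, 0.6]
finger_gap: 0.0845
```

```bash
python3 -c "
from plan import *
go([.45,.2,.27],down(1.225));go([.4586,-.2842,.25],down(1.225))"
```

```text
t 1.72 pos [0.3498 0.4279 0.2494] dp [-0.1805, 0.1715, -0.0207] turn [-0.0, -0.0, 0.0] F [1.5 0.7 0.6] gap 0.0845 j [-1.11  0.21  0.12  1.87 -0.03  1.07  0.25]
t 1.72 pos [0.3498 0.4279 0.2494] dp [-0.6331, 0.3437, -0.0008] turn [-0.0, -0.0, 0.0] F [1.5 0.7 0.6] gap 0.0845 j [-1.11  0.21  0.12  1.87 -0.03  1.07  0.25]
```

jog_arm(dp=[[-0.18, 0.171, -0.02], [-0.18, 0.171, -0.02], [-0.18, 0.171, -0.02], [-0.18, 0.171, -0.02], [-0.18, 0.171, -0.02]], turn=[[0, 0, 0], [0, 0, 0], [0, 0, 0], [0, 0, 0], [0, 0, 0]], claw=[0.085, 0.085, 0.085, 0.085, 0.085])

```text
t: 2.13
position: [0.433, 0.2376, 0.2664]
tool_rot: [-0.0, 0.818, 0.575, 0.0]
wrist_force: [1.3, 1.1, 0.7]
finger_gap: 0.085
```

```bash
python3 -c "
from plan import *
go([.4586,-.2842,.25],down(1.225))"
```

```text
t 2.13 pos [0.433  0.2376 0.2664] dp [-0.4823, 0.2009, 0.0159] turn [0.0, -0.001, 0.0] F [1.3 1.1 0.7] gap 0.085 j [-0.87  0.09  0.26  1.97 -0.03  1.08  0.62]
```

jog_arm(dp=[[-0.482, 0.201, 0.016], [-0.482, 0.201, 0.016], [-0.482, 0.201, 0.016], [-0.482, 0.201, 0.016], [-0.482, 0.201, 0.016]], turn=[[0, 0, 0], [0, 0, 0], [0, 0, 0], [0, 0, 0], [0, 0, 0]], claw=[0.085, 0.085, 0.085, 0.085, 0.085])

```text
t: 2.55
position: [0.4427, 0.0297, 0.2598]
tool_rot: [-0.0, 0.818, 0.575, 0.001]
wrist_force: [2.1, -0.8, 0.9]
finger_gap: 0.0851
```

```bash
python3 -c "
from plan import *
go([.4586,-.2842,.25],down(1.225))"
```

```text
t 2.55 pos [0.4427 0.0297 0.2598] dp [-0.2899, 0.1213, 0.0093] turn [0.001, -0.002, 0.0] F [ 2.1 -0.8  0.9] gap 0.0851 j [-0.65 -0.01  0.45  2.09  0.    1.06  1.02]
```

jog_arm(dp=[[-0.29, 0.121, 0.009], [-0.29, 0.121, 0.009], [-0.29, 0.121, 0.009], [-0.29, 0.121, 0.009], [-0.29, 0.121, 0.009]], turn=[[0, 0, 0], [0, 0, 0], [0, 0, 0], [0, 0, 0], [0, 0, 0]], claw=[0.085, 0.085, 0.085, 0.085, 0.085])

```text
t: 2.97
position: [0.4527, -0.1784, 0.2539]
tool_rot: [-0.0, 0.818, 0.575, 0.002]
wrist_force: [1.6, 1.1, -0.2]
finger_gap: 0.0851
```

jog_arm(dp=[[-0.096, 0.04, 0.003], [-0.096, 0.04, 0.003], [-0.096, 0.04, 0.003], [-0.096, 0.04, 0.003]], turn=[[0, 0, 0], [0, 0, 0], [0, 0, 0], [0, 0, 0]], claw=[0.085, 0.085, 0.085, 0.085])

```text
t: 3.3
position: [0.4569, -0.2874, 0.2509]
tool_rot: [0.001, 0.82, 0.573, 0.001]
wrist_force: [-0.4, 0.4, -0.1]
finger_gap: 0.0847
```

```bash
python3 -c "
from plan import *
go([.4586,-.2842,.25],down(1.225));go([.4586,-.2842,.118],down(1.225))"
```

```text
t 3.3 pos [ 0.4569 -0.2874  0.2509] dp [0.0036, 0.0004, 0.0009] turn [0.003, -0.0, -0.005] F [-0.4  0.4 -0.1] gap 0.0847 j [-0.21  0.22  0.76  1.92 -0.18  1.06  1.85]
t 3.3 pos [ 0.4569 -0.2874  0.2509] dp [0.0035, 0.0001, 0.1329] turn [0.003, -0.0, -0.005] F [-0.4  0.4 -0.1] gap 0.0847 j [-0.21  0.22  0.76  1.92 -0.18  1.06  1.85]
```

Descend to just over the panel tops, then check before closing.

jog_arm(dp=[[0.0035, 0, 0.035], [0.0035, 0, 0.07], [0.0035, 0, 0.1], [0.0035, 0, 0.1], [0.0035, 0, 0.1]], turn=[[0.003, 0, -0.005], [0.003, 0, -0.005], [0.003, 0, -0.005], [0.003, 0, -0.005], [0.003, 0, -0.005]], claw=[0.085, 0.085, 0.085, 0.085, 0.085])

```text
t: 3.72
position: [0.4577, -0.284, 0.1506]
tool_rot: [-0.001, 0.818, 0.575, -0.001]
wrist_force: [0.1, -0.9, 0.5]
finger_gap: 0.0846
```

```bash
python3 -c "
from plan import *
from h import *
go([.4586,-.2842,.118],down(1.225))
a=grab('side','pics/s1.png');b=grab('top','pics/t1b.png')
A=cv2.resize(cv2.imread('pics/s1.png')[190:300,310:420],None,fx=4.5,fy=4.5);B=cv2.resize(cv2.imread('pics/t1b.png')[160:270,365:440],None,fx=4.5,fy=4.5)
cv2.imwrite('pics/g1.png',np.hstack([A,B])[:,:799])"
```

```text
t 3.72 pos [ 0.4577 -0.284   0.1506] dp [0.0001, 0.001, 0.0326] turn [-0.003, 0.0, -0.001] F [ 0.1 -0.9  0.5] gap 0.0846 j [-0.13  0.36  0.7   2.02 -0.3   0.87  1.96]
```

View pics/g1.png

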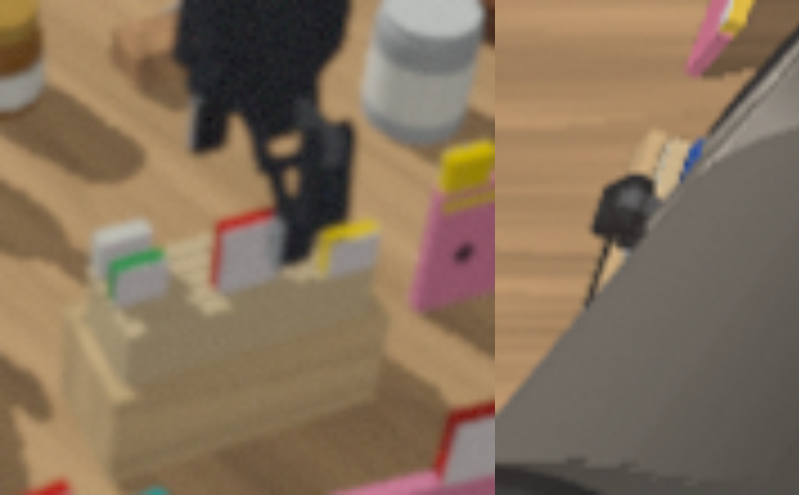

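```bash
python3 -c "
from plan import *
from h import *
C=pickle.load(open('cams.pkl','rb'))
s=bot.state();q=s['tool_rot'];R=Ro.from_quat([q[1],q[2],q[3],q[0]]).as_matrix()
for n,(x0,y0,o) in dict(side=(310,190,0),top=(365,160,495)).items():
  for d in([.043,0,-.013],[-.043,0,-.013],[0,0,0],[0,0,.0326]):
    p=proj(C[n],s['position']+R@d)[0];print(n,d,p.round(1),((p-[x0,y0])*4.5+[o,0]).round())
print(R.round(3))
"
```

```text
side [0.043, 0, -0.013] [357.7 222.9] [215. 148.]
side [-0.043, 0, -0.013] [374.6 246.8] [291. 256.]
side [0, 0, 0] [365.4 238.4] [249. 218.]
side [0, 0, 0.0326] [364.1 248.1] [244. 261.]
top [0.043, 0, -0.013] [396.8 213.3] [638. 240.]
top [-0.043, 0, -0.013] [431.2 225.3] [793. 294.]
top [0, 0, 0] [412.8 220. ] [710. 270.]
top [0, 0, 0.0326] [410.1 221.7] [698. 277.]
[[ 0.339  0.941  0.001]
 [ 0.941 -0.339 -0.   ]
 [ 0.     0.001 -1.   ]]
```

jog_arm(dp=[[0, 0.001, 0.02], [0, 0.001, 0.032], [0, 0.001, 0.032], [0, 0.001, 0.032]], turn=[[-0.003, 0, 0], [-0.003, 0, 0], [-0.003, 0, 0], [-0.003, 0, 0]], claw=[0.085, 0.085, 0.085, 0.085])

```text
t: 4.15
position: [0.4602, -0.285, 0.1212]
tool_rot: [0.002, 0.818, 0.575, 0.001]
wrist_force: [0.2, 0.1, 0.2]
finger_gap: 0.0848
```

jog_arm(dp=[[0, 0, 0], [0, 0, 0], [0, 0, 0], [0, 0, 0], [0, 0, 0]], turn=[[0, 0, 0], [0, 0, 0], [0, 0, 0], [0, 0, 0], [0, 0, 0]], claw=[0.03, 0.03, 0.03, 0.03, 0.03], squeeze=50)

```text
t: 4.57
position: [0.4603, -0.285, 0.1215]
tool_rot: [0.002, 0.818, 0.575, 0.002]
wrist_force: [-0.0, 0.7, -0.9]
finger_gap: 0.0303
```

```bash
python3 -c "
from plan import *
from h import *
go([.4586,-.2842,.118],down(1.225))
a=grab('side','pics/s2.png')
A=cv2.resize(cv2.imread('pics/s2.png')[190:300,310:420],None,fx=5,fy=5)
cv2.imwrite('pics/g2.png',A)"
```

```text
t 4.57 pos [ 0.4603 -0.285   0.1215] dp [0.0002, -0.0019, 0.0035] turn [0.005, -0.001, -0.0] F [-0.   0.7 -0.9] gap 0.0303 j [-0.1   0.41  0.67  2.04 -0.35  0.8   2.  ]
```

View pics/g2.png

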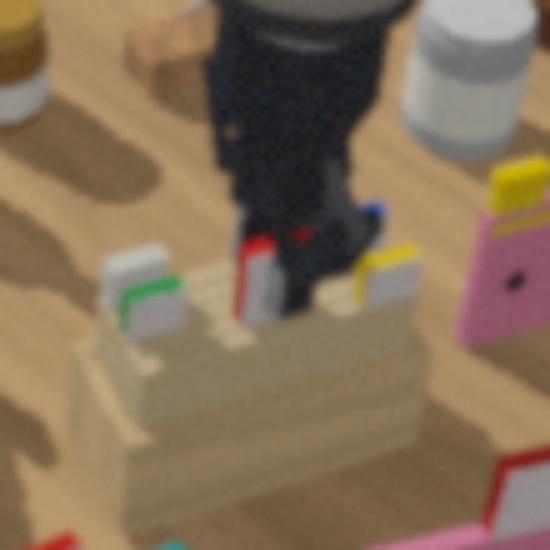

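jog_arm(dp=[[0, -0.002, 0.003], [0, -0.002, 0.003], [0, -0.002, 0.003], [0, -0.002, 0.003], [0, -0.002, 0.003]], turn=[[0.004, 0, 0], [0.004, 0, 0], [0.004, 0, 0], [0.004, 0, 0], [0.004, 0, 0]], claw=[0.02, 0.012, 0.0, 0.0, 0.0], squeeze=60)

```text
t: 5.03
position: [0.4583, -0.2844, 0.1183]
tool_rot: [-0.0, 0.818, 0.575, 0.0]
wrist_force: [0.7, -1.0, -1.1]
finger_gap: 0.0093
```

jog_arm(dp=[[0, 0, 0], [0, 0, 0]], turn=[[0, 0, 0], [0, 0, 0]], claw=[0, 0])

```text
t: 5.2
position: [0.4583, -0.2844, 0.1183]
tool_rot: [0.0, 0.818, 0.575, 0.0]
wrist_force: [-0.1, 0.7, -0.8]
finger_gap: 0.0094
```

```bash
python3 -c "
from plan import *
from h import *
go([.4586,-.2842,.118],down(1.225))"
```

```text
t 5.2 pos [ 0.4583 -0.2844  0.1183] dp [0.0003, 0.0002, 0.0003] turn [0.0, -0.0, -0.0] F [-0.1  0.7 -0.8] gap 0.0094 j [-0.1   0.41  0.67  2.04 -0.35  0.8   2.  ]
```

Gripped with little side load. Lift slowly at first.

jog_arm(dp=[[0, 0, -0.01], [0, 0, -0.02], [0, 0, -0.03], [0, 0, -0.04], [0, 0, -0.05]], turn=[[0, 0, 0], [0, 0, 0], [0, 0, 0], [0, 0, 0], [0, 0, 0]], claw=[0, 0, 0, 0, 0])

```text
t: 5.62
position: [0.4584, -0.2845, 0.1698]
tool_rot: [0.0, 0.818, 0.575, 0.001]
wrist_force: [0.1, -0.6, -0.3]
finger_gap: 0.0095
```

```bash
python3 -c "
from plan import *
from h import *
go([.4586,-.2842,.31],down(1.225))
a=grab('side','pics/s3.png')
A=cv2.resize(cv2.imread('pics/s3.png')[190:300,310:420],None,fx=5,fy=5)
cv2.imwrite('pics/g3.png',A)"
```

```text
t 5.62 pos [ 0.4584 -0.2845  0.1698] dp [0.0004, 0.0002, -0.1402] turn [0.001, -0.001, -0.0] F [ 0.1 -0.6 -0.3] gap 0.0095 j [-0.15  0.33  0.72  2.   -0.28  0.9   1.94]
```

View pics/g3.png

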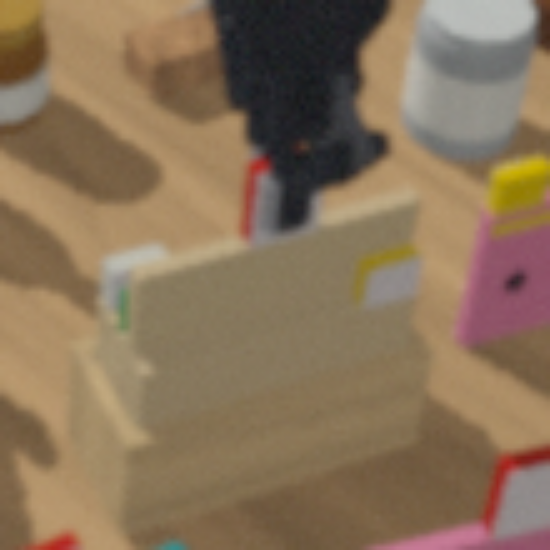

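jog_arm(dp=[[0, 0, -0.02], [0, 0, -0.045], [0, 0, -0.075], [0, 0, -0.105], [0, 0, -0.13]], turn=[[0, 0, 0], [0, 0, 0], [0, 0, 0], [0, 0, 0], [0, 0, 0]], claw=[0, 0, 0, 0, 0])

```text
t: 6.08
position: [0.4586, -0.2852, 0.3037]
tool_rot: [0.001, 0.819, 0.574, 0.002]
wrist_force: [0.8, -0.1, -1.0]
finger_gap: 0.0092
```

jog_arm(dp=[[0, 0, -0.01], [0, 0, -0.01], [0, 0, -0.01]], turn=[[0, 0, 0], [0, 0, 0], [0, 0, 0]], claw=[0, 0, 0])

```text
t: 6.33
position: [0.4586, -0.285, 0.3137]
tool_rot: [0.002, 0.818, 0.575, 0.002]
wrist_force: [-0.5, -0.6, -1.0]
finger_gap: 0.0092
```

```bash
python3 -c "
from plan import *
from h import *
print(eas([.005,0,.16]))
go([.4586,-.2842,.31],down(1.225))
a=grab('side','pics/s4.png')
A=cv2.resize(cv2.imread('pics/s4.png')[150:300,310:440],None,fx=4,fy=4)
cv2.imwrite('pics/g4.png',A)
go([.50,.0,.31],down(.5));go(eas([.013,0,.19]),ET)"
```

```text
[0.43312208 0.31317646 0.19622245]
t 6.33 pos [ 0.4586 -0.285   0.3137] dp [0.0008, -0.0003, 0.0037] turn [0.005, -0.002, -0.001] F [-0.5 -0.6 -1. ] gap 0.0092 j [-0.25  0.15  0.79  1.84 -0.12  1.19  1.8 ]
t 6.38 pos [ 0.4583 -0.2848  0.3129] dp [0.282, -0.0575, 0.003] turn [0.003, -0.002, 0.724] F [ 0.1 -0.4 -1.7] gap 0.0091 j [-0.25  0.15  0.79  1.84 -0.12  1.19  1.8 ]
t 6.38 pos [ 0.4583 -0.2848  0.3129] dp [0.5535, -0.2309, 0.0857] turn [-0.286, 0.305, 1.482] F [ 0.1 -0.4 -1.7] gap 0.0091 j [-0.25  0.15  0.79  1.84 -0.12  1.19  1.8 ]
```

View pics/g4.png

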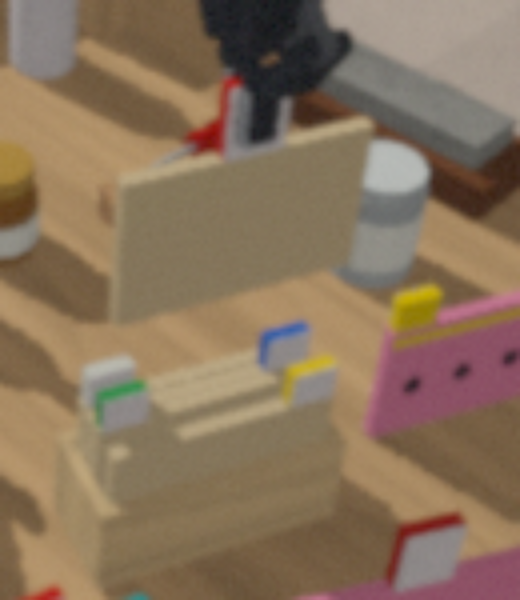

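jog_arm(dp=[[0.02, -0.004, 0.003], [0.05, -0.01, 0.003], [0.082, -0.017, 0.003], [0.115, -0.023, 0.003], [0.148, -0.03, 0.003]], turn=[[0, 0, 0.06], [0, 0, 0.14], [0, 0, 0.22], [0, 0, 0.3], [0, 0, 0.38]], claw=[0, 0, 0, 0, 0])

```text
t: 6.8
position: [0.4797, -0.1338, 0.3086]
tool_rot: [0.0, 0.913, 0.408, 0.001]
wrist_force: [1.5, 0.3, -1.0]
finger_gap: 0.0096
```

```bash
python3 -c "
from plan import *
go([.50,.0,.31],down(.5));go(eas([.013,0,.19]),ET)"
```

```text
t 6.8 pos [ 0.4797 -0.1338  0.3086] dp [0.1132, -0.0742, -0.0014] turn [0.001, -0.001, 0.34] F [ 1.5  0.3 -1. ] gap 0.0096 j [-0.52  0.05  0.7   1.93 -0.04  1.17  1.04]
t 6.8 pos [ 0.4797 -0.1338  0.3086] dp [0.3, -0.3366, 0.0813] turn [-0.214, 0.341, 1.104] F [ 1.5  0.3 -1. ] gap 0.0096 j [-0.52  0.05  0.7   1.93 -0.04  1.17  1.04]
```

jog_arm(dp=[[0.025, -0.016, 0], [0.05, -0.033, 0], [0.075, -0.049, 0], [0.1, -0.065, 0], [0.113, -0.074, 0]], turn=[[0, 0, 0.08], [0, 0, 0.16], [0, 0, 0.24], [0, 0, 0.31], [0, 0, 0.34]], claw=[0, 0, 0, 0, 0])

```text
t: 7.22
position: [0.4996, 0.0033, 0.307]
tool_rot: [0.0, 0.969, 0.247, -0.0]
wrist_force: [-0.1, -0.2, -1.2]
finger_gap: 0.0091
```

```bash
python3 -c "
from plan import *
go(eas([.013,0,.23]),ET)"
```

```text
t 7.22 pos [0.4996 0.0033 0.307 ] dp [0.0764, -0.3171, 0.0427] turn [-0.149, 0.365, 0.767] F [-0.1 -0.2 -1.2] gap 0.0091 j [-0.69  0.06  0.59  1.92 -0.04  1.17  0.41]
```

jog_arm(dp=[[0.008, -0.032, 0.002], [0.016, -0.064, 0.004], [0.024, -0.096, 0.008], [0.032, -0.13, 0.014], [0.04, -0.165, 0.02]], turn=[[-0.015, 0.037, 0.077], [-0.03, 0.073, 0.153], [-0.045, 0.11, 0.23], [-0.06, 0.146, 0.307], [-0.077, 0.19, 0.4]], claw=[0, 0, 0, 0, 0])

```text
t: 7.63
position: [0.4602, 0.1497, 0.2885]
tool_rot: [0.014, 0.994, 0.069, 0.089]
wrist_force: [1.2, -0.4, -0.6]
finger_gap: 0.0091
```

```bash
python3 -c "
from plan import *
go(eas([.013,0,.23]),ET)"
```

```text
t 7.63 pos [0.4602 0.1497 0.2885] dp [-0.0247, -0.1741, 0.0132] turn [-0.076, 0.197, 0.409] F [ 1.2 -0.4 -0.6] gap 0.0091 j [-0.89 -0.06  0.36  2.08  0.15  0.98 -0.47]
```

jog_arm(dp=[[-0.005, -0.035, 0.002], [-0.01, -0.07, 0.005], [-0.015, -0.105, 0.008], [-0.02, -0.14, 0.011], [-0.025, -0.174, 0.013]], turn=[[-0.015, 0.039, 0.082], [-0.03, 0.079, 0.164], [-0.046, 0.118, 0.245], [-0.06, 0.158, 0.327], [-0.076, 0.197, 0.409]], claw=[0, 0, 0, 0, 0])

```text
t: 8.05
position: [0.4261, 0.2755, 0.2685]
tool_rot: [0.027, 0.98, -0.102, 0.171]
wrist_force: [1.6, 0.3, -0.2]
finger_gap: 0.0091
```

```bash
python3 -c "
from plan import *
go(eas([.013,0,.23]),ET)"
```

```text
t 8.05 pos [0.4261 0.2755 0.2685] dp [-0.0198, -0.0397, -0.0033] turn [-0.007, 0.035, 0.07] F [ 1.6  0.3 -0.2] gap 0.0091 j [-1.05  0.01  0.13  2.1   0.4   0.94 -1.35]
```

jog_arm(dp=[[-0.01, -0.02, -0.002], [-0.02, -0.04, -0.003], [-0.02, -0.04, -0.003], [-0.02, -0.04, -0.003], [-0.02, -0.04, -0.003]], turn=[[-0.004, 0.018, 0.035], [-0.007, 0.035, 0.07], [-0.007, 0.035, 0.07], [-0.007, 0.035, 0.07], [-0.007, 0.035, 0.07]], claw=[0, 0, 0, 0, 0])

```text
t: 8.47
position: [0.4149, 0.3176, 0.2625]
tool_rot: [0.028, 0.972, -0.136, 0.188]
wrist_force: [-0.2, 0.5, -1.9]
finger_gap: 0.0095
```

```bash
python3 -c "
from plan import *
from h import *
go(eas([.013,0,.23]),ET);go(eas([.013,0,.13]),ET)
grab('side','pics/s5.png');grab('top','pics/t5.png')
A=cv2.resize(cv2.imread('pics/s5.png')[90:205,190:310],None,fx=4,fy=4);B=cv2.resize(cv2.imread('pics/t5.png')[150:265,120:250],None,fx=4,fy=4)
cv2.imwrite('pics/g5.png',np.hstack([A,B])[:,:799])
C=pickle.load(open('cams.pkl','rb'));s=bot.state();q=s['tool_rot'];R=Ro.from_quat([q[1],q[2],q[3],q[0]]).as_matrix()
# expected board corners: bottom at tcp + z .110
for n,x0,y0,o in(('side',190,90,0),('top',120,150,480)):
  P=[s['position']+R@[sx*.005,y,z] for sx in(1,-1) for z in(.0103,.1103) for y in(-.075,.075)]
  print(n,((proj(C[n],P)-[x0,y0])*4+[o,0]).round().tolist())"
```

```text
t 8.47 pos [0.4149 0.3176 0.2625] dp [0.0005, -0.0007, -0.0015] turn [0.003, 0.001, 0.001] F [-0.2  0.5 -1.9] gap 0.0095 j [-1.1   0.06  0.09  2.07  0.45  0.96 -1.54]
t 8.47 pos [0.4149 0.3176 0.2625] dp [0.0007, -0.001, 0.0985] turn [0.003, 0.001, 0.001] F [-0.2  0.5 -1.9] gap 0.0095 j [-1.1   0.06  0.09  2.07  0.45  0.96 -1.54]
side [[89.0, 67.0], [134.0, 145.0], [149.0, 160.0], [197.0, 242.0], [78.0, 73.0], [122.0, 152.0], [138.0, 166.0], [186.0, 249.0]]
top [[463.0, 284.0], [724.0, 359.0], [558.0, 245.0], [794.0, 312.0], [460.0, 301.0], [721.0, 376.0], [555.0, 260.0], [791.0, 328.0]]
```

View pics/g5.png

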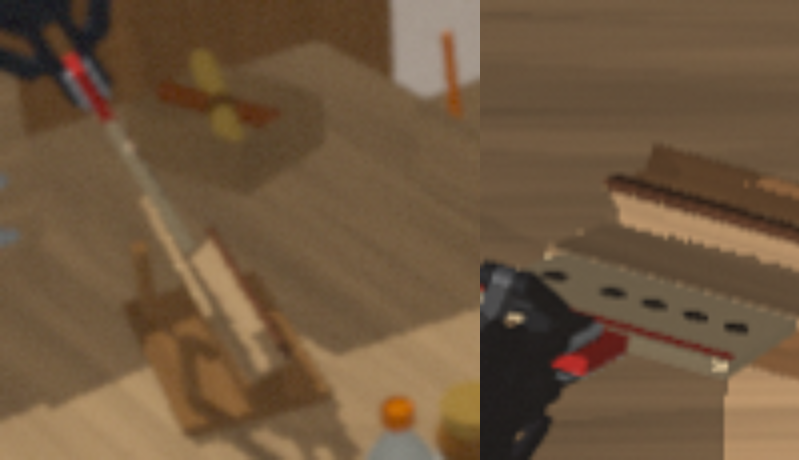

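jog_arm(dp=[[0.0005, -0.001, 0.018], [0.0005, -0.001, 0.036], [0.0005, -0.001, 0.054], [0.0005, -0.001, 0.07], [0.0005, -0.001, 0.085]], turn=[[0.003, 0.001, 0], [0.003, 0.001, 0], [0.003, 0.001, 0], [0.003, 0.001, 0], [0.003, 0.001, 0]], claw=[0, 0, 0, 0, 0])

```text
t: 8.98
position: [0.4472, 0.3081, 0.1839]
tool_rot: [0.026, 0.972, -0.137, 0.189]
wrist_force: [0.3, 0.7, -0.5]
finger_gap: 0.009
```

```bash
python3 -c "
from plan import *
from h import *
go(eas([.013,0,.118]),ET)
grab('side','pics/s6.png');grab('top','pics/t6.png')
A=cv2.resize(cv2.imread('pics/s6.png')[90:205,190:310],None,fx=4,fy=4);B=cv2.resize(cv2.imread('pics/t6.png')[150:265,120:250],None,fx=4,fy=4)
cv2.imwrite('pics/g6.png',np.hstack([A,B])[:,:799])"
```

```text
t 8.98 pos [0.4472 0.3081 0.1839] dp [-0.0013, -0.001, 0.025] turn [-0.001, 0.0, -0.002] F [ 0.3  0.7 -0.5] gap 0.009 j [-1.06  0.18  0.12  2.13  0.5   0.76 -1.57]
```

View pics/g6.png

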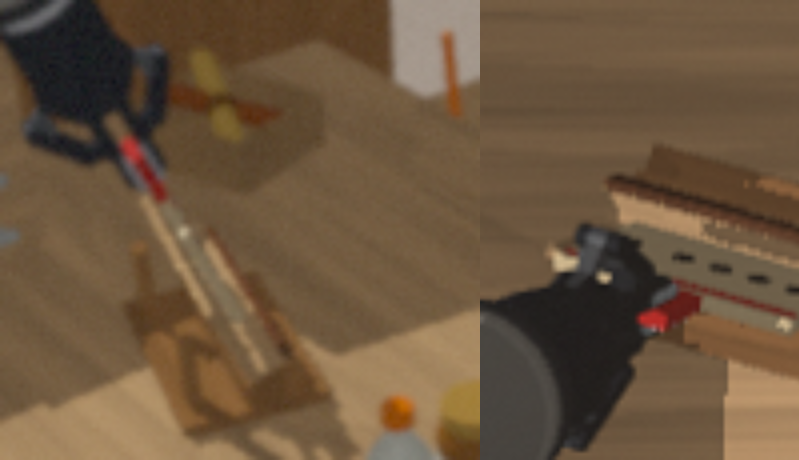

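jog_arm(dp=[[-0.001, -0.001, 0.007], [-0.001, -0.001, 0.014], [-0.001, -0.001, 0.02], [-0.001, -0.001, 0.025], [-0.001, -0.001, 0.025]], turn=[[0, 0, -0.002], [0, 0, -0.002], [0, 0, -0.002], [0, 0, -0.002], [0, 0, -0.002]], claw=[0, 0, 0, 0, 0])

```text
t: 9.5
position: [0.4553, 0.3054, 0.1587]
tool_rot: [0.028, 0.972, -0.136, 0.188]
wrist_force: [-0.5, 0.1, -1.2]
finger_gap: 0.0091
```

```bash
python3 -c "
from plan import *
go(eas([.013,0,.112]),ET);go(eas([.006,0,.112]),ET)"
```

```text
t 9.5 pos [0.4553 0.3054 0.1587] dp [0.0003, -0.0014, 0.0044] turn [0.003, 0.001, 0.0] F [-0.5  0.1 -1.2] gap 0.0091 j [-1.05  0.23  0.13  2.14  0.52  0.7  -1.59]
t 9.5 pos [0.4553 0.3054 0.1587] dp [-0.0067, -0.0014, 0.0044] turn [0.003, 0.001, 0.0] F [-0.5  0.1 -1.2] gap 0.0091 j [-1.05  0.23  0.13  2.14  0.52  0.7  -1.59]
```

jog_arm(dp=[[-0.002, -0.001, 0.001], [-0.004, -0.001, 0.002], [-0.004, -0.001, 0.003], [-0.004, -0.001, 0.004], [-0.004, -0.001, 0.004]], turn=[[0.003, 0, 0], [0.003, 0, 0], [0.003, 0, 0], [0.003, 0, 0], [0.003, 0, 0]], claw=[0, 0, 0, 0, 0])

```text
t: 9.92
position: [0.4534, 0.307, 0.1535]
tool_rot: [0.027, 0.972, -0.136, 0.188]
wrist_force: [0.1, 0.4, -0.5]
finger_gap: 0.0092
```

jog_arm(dp=[[0, 0, 0.001], [0, 0, 0.002], [0, 0, 0.002]], turn=[[0, 0, 0], [0, 0, 0], [0, 0, 0]], claw=[0, 0, 0])

```text
t: 10.17
position: [0.4542, 0.3067, 0.1515]
tool_rot: [0.027, 0.972, -0.136, 0.188]
wrist_force: [0.4, -0.1, -0.1]
finger_gap: 0.0091
```

```bash
python3 -c "
from plan import *
go(eas([.006,0,.110]),ET)"
```

```text
t 10.17 pos [0.4542 0.3067 0.1515] dp [-0.0027, -0.0004, 0.0003] turn [0.0, 0.001, 0.001] F [ 0.4 -0.1 -0.1] gap 0.0091 j [-1.05  0.24  0.13  2.15  0.53  0.69 -1.6 ]
```

Now at the nominal floor; no contact yet. Creep down.

jog_arm(dp=[[0, 0, 0.001], [0, 0, 0.002], [0, 0, 0.002]], turn=[[0, 0, 0], [0, 0, 0], [0, 0, 0]], claw=[0, 0, 0])

```text
t: 10.42
position: [0.4547, 0.3067, 0.1509]
tool_rot: [0.026, 0.972, -0.136, 0.189]
wrist_force: [-19.6, -7.1, 33.6]
finger_gap: 0.0094
```

jog_arm(dp=[[0, 0, 0.001], [0, 0, 0.0015], [0, 0, 0.0015]], turn=[[0, 0, 0], [0, 0, 0], [0, 0, 0]], claw=[0, 0, 0])

```text
t: 10.67
position: [0.4548, 0.3067, 0.151]
tool_rot: [0.026, 0.972, -0.136, 0.189]
wrist_force: [-23.1, -9.1, 39.6]
finger_gap: 0.0095
```

```bash
python3 -c "
from plan import *
from h import *
go(eas([.006,0,.110]),ET)
grab('side','pics/s7.png');grab('top','pics/t7.png')
A=cv2.resize(cv2.imread('pics/s7.png')[120:205,200:290],None,fx=5,fy=5);B=cv2.resize(cv2.imread('pics/t7.png')[170:255,130:200],None,fx=5,fy=5)
cv2.imwrite('pics/g7.png',np.hstack([A,B])[:,:799])"
```

```text
t 10.67 pos [0.4548 0.3067 0.151 ] dp [-0.0031, -0.0003, -0.0004] turn [-0.0, 0.0, -0.001] F [-23.1  -9.1  39.6] gap 0.0095 j [-1.05  0.24  0.13  2.15  0.53  0.68 -1.6 ]
```

View pics/g7.png

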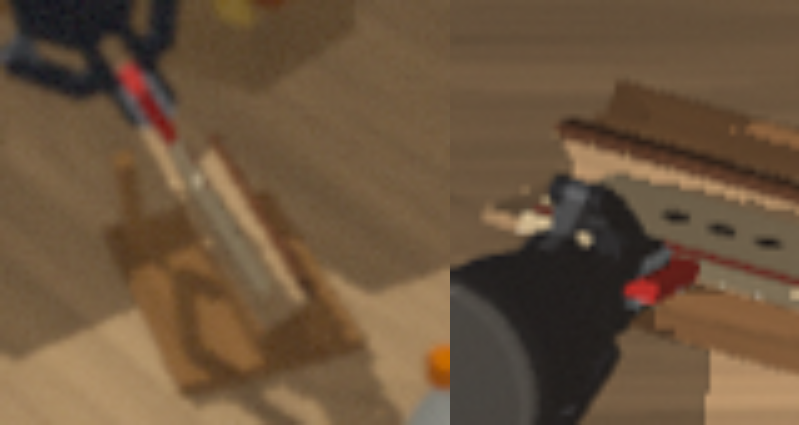

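jog_arm(dp=[[0, 0, -0.0015], [-0.001, 0, -0.002], [-0.002, 0, -0.002], [-0.003, 0, -0.002], [-0.003, 0, -0.002]], turn=[[0, 0, 0], [0, 0, 0], [0, 0, 0], [0, 0, 0], [0, 0, 0]], claw=[0, 0, 0, 0, 0])

```text
t: 11.18
position: [0.4516, 0.3076, 0.1516]
tool_rot: [0.026, 0.972, -0.136, 0.189]
wrist_force: [1.6, -0.3, 1.9]
finger_gap: 0.0097
```

```bash
cat >> plan.py <<'E'
def ft():
    s=bot.state();print("F easel",(ER.T@s["wrist_force"]).round(1),"tcp easel",(ER.T@(s["position"]-EO)).round(4))
E
python3 -c "
from plan import *
go(eas([.006,0,.110]),ET);ft()"
```

```text
t 11.18 pos [0.4516 0.3076 0.1516] dp [-0.0002, -0.0003, 0.0014] turn [-0.0, -0.0, -0.0] F [ 1.6 -0.3  1.9] gap 0.0097 j [-1.06  0.24  0.13  2.15  0.53  0.69 -1.61]
F easel [2.2 0.1 1.1] tcp easel [ 0.0062 -0.0003  0.1114]
```

jog_arm(dp=[[-0.001, 0, 0], [-0.002, 0, 0], [-0.002, 0, 0]], turn=[[0, 0, 0], [0, 0, 0], [0, 0, 0]], claw=[0, 0, 0])

```text
t: 11.43
position: [0.4512, 0.3078, 0.1514]
tool_rot: [0.026, 0.972, -0.137, 0.19]
wrist_force: [10.1, -3.0, 3.9]
finger_gap: 0.0093
```

```bash
python3 -c "
from plan import *
ft()"
```

```text
F easel [11.3 -0.1 -0.3] tcp easel [ 0.0057 -0.0003  0.1114]
```

jog_arm(dp=[[0.0005, 0, 0.001], [0.0005, 0, 0.0015], [0.0005, 0, 0.0015], [0.0005, 0, 0.0015]], turn=[[0, 0, 0], [0, 0, 0], [0, 0, 0], [0, 0, 0]], claw=[0, 0, 0, 0])

```text
t: 11.77
position: [0.4521, 0.3073, 0.15]
tool_rot: [0.027, 0.972, -0.137, 0.19]
wrist_force: [3.2, -0.9, -2.1]
finger_gap: 0.0094
```

```bash
python3 -c "
from plan import *
ft()"
```

```text
F easel [ 2.3  0.  -3.2] tcp easel [ 0.0061 -0.0005  0.1097]
```

jog_arm(dp=[[0, 0, 0.0005], [0, 0, 0.001], [0, 0, 0.001]], turn=[[0, 0, 0], [0, 0, 0], [0, 0, 0]], claw=[0, 0, 0])

```text
t: 12.02
position: [0.4522, 0.3073, 0.1499]
tool_rot: [0.026, 0.972, -0.137, 0.19]
wrist_force: [-11.5, -6.4, 25.0]
finger_gap: 0.0091
```

```bash
python3 -c "
from plan import *
ft()"
```

```text
F easel [ 0.7 -9.3 26.7] tcp easel [ 0.0062 -0.0004  0.1096]
```

jog_arm(dp=[[0, 0, -0.0005], [0, 0, -0.0008], [0, 0, -0.0008]], turn=[[0, 0, 0], [0, 0, 0], [0, 0, 0]], claw=[0, 0, 0], squeeze=20)

```text
t: 12.27
position: [0.4519, 0.3075, 0.1507]
tool_rot: [0.026, 0.972, -0.136, 0.19]
wrist_force: [1.4, -0.9, 1.3]
finger_gap: 0.0095
```

```bash
python3 -c "
from plan import *
ft()"
```

```text
F easel [ 2.  -0.5  0.6] tcp easel [ 0.0062 -0.0003  0.1104]
```

Relieved, so release gently.

jog_arm(dp=[[0, 0, 0], [0, 0, 0], [0, 0, 0], [0, 0, 0], [0, 0, 0]], turn=[[0, 0, 0], [0, 0, 0], [0, 0, 0], [0, 0, 0], [0, 0, 0]], claw=[0.012, 0.015, 0.02, 0.03, 0.04])

```text
t: 12.68
position: [0.4518, 0.3075, 0.1506]
tool_rot: [0.026, 0.972, -0.136, 0.19]
wrist_force: [0.0, 0.9, 0.6]
finger_gap: 0.0394
```

jog_arm(dp=[[0, 0, 0], [0, 0, 0], [0, 0, 0]], turn=[[0, 0, 0], [0, 0, 0], [0, 0, 0]], claw=[0.05, 0.05, 0.05])

```text
t: 12.93
position: [0.4518, 0.3075, 0.1506]
tool_rot: [0.026, 0.972, -0.136, 0.19]
wrist_force: [-0.1, -0.5, -0.3]
finger_gap: 0.05
```

```bash
python3 -c "
from plan import *
from h import *
ft();grab('side','pics/s8.png')
grab('top','pics/t8.png')
A=cv2.resize(cv2.imread('pics/s8.png')[120:205,200:290],None,fx=5,fy=5);B=cv2.resize(cv2.imread('pics/t8.png')[170:255,130:200],None,fx=5,fy=5)
cv2.imwrite('pics/g8.png',np.hstack([A,B])[:,:799])"
```

```text
F easel [-0.  -0.5 -0.3] tcp easel [ 0.006  -0.0003  0.1103]
```

View pics/g8.png

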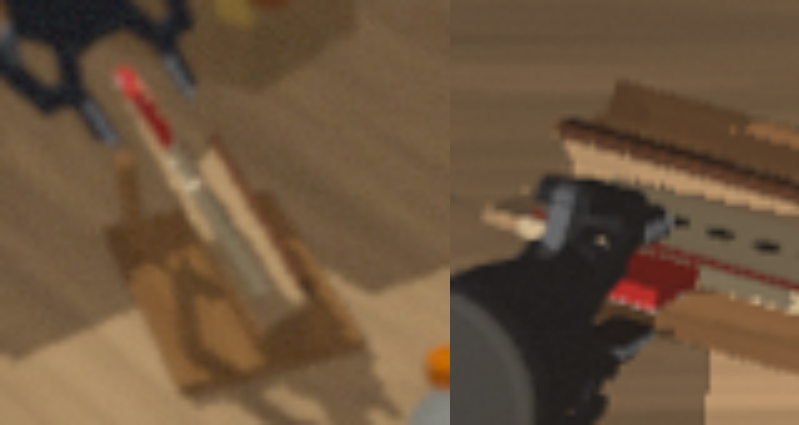

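Released; the board leans. Retract along the tool axis.

jog_arm(dp=[[0, 0, -0.02], [0, 0, -0.05], [0, 0, -0.08], [0, 0, -0.11], [0, 0, -0.13]], turn=[[0, 0, 0], [0, 0, 0], [0, 0, 0], [0, 0, 0], [0, 0, 0]], claw=[0.05, 0.05, 0.05, 0.05, 0.05])

```text
t: 13.45
position: [0.4041, 0.3216, 0.2736]
tool_rot: [0.025, 0.972, -0.136, 0.19]
wrist_force: [0.2, -0.1, 0.4]
finger_gap: 0.0498
```

```bash
cat > chk.py <<'E'
import sys
from plan import *
from h import *
k=sys.argv[1]
ft();grab('side',f'pics/s{k}.png');grab('top',f'pics/t{k}.png')
A=cv2.imread(f'pics/s{k}.png')[120:205,200:290];B=cv2.imread(f'pics/t{k}.png')[165:255,125:250]
C=pickle.load(open('cams.pkl','rb'))
def dr(n,im,x0,y0,f=5):
    im=cv2.resize(im,None,fx=f,fy=f,interpolation=cv2.INTER_CUBIC)
    # expected board front face x=.010
    for x in (.010,):
        L=[eas([x,a,b]) for a,b in((-.075,0),(-.075,.1),(-.018,.1),(-.018,.146),(.018,.146),(.018,.1),(.075,.1),(.075,0),(-.075,0))]
        cv2.polylines(im,[(((proj(C[n],L)-[x0,y0]+.5)*f)).astype(int).reshape(-1,1,2)],False,(0,255,0),1)
    return im
a=dr('side',A,200,120);b=dr('top',B,125,165)
cv2.imwrite(f'pics/ga{k}.png',a);cv2.imwrite(f'pics/gb{k}.png',b)
E
python3 chk.py 9
```

```text
F easel [ 0.3 -0.   0.3] tcp easel [6.00e-03 1.00e-04 2.43e-01]
```

View pics/ga9.png

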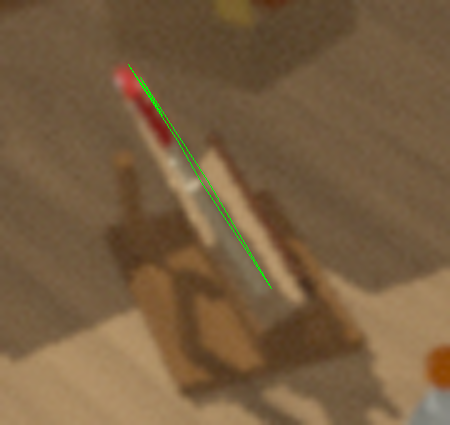

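View pics/gb9.png

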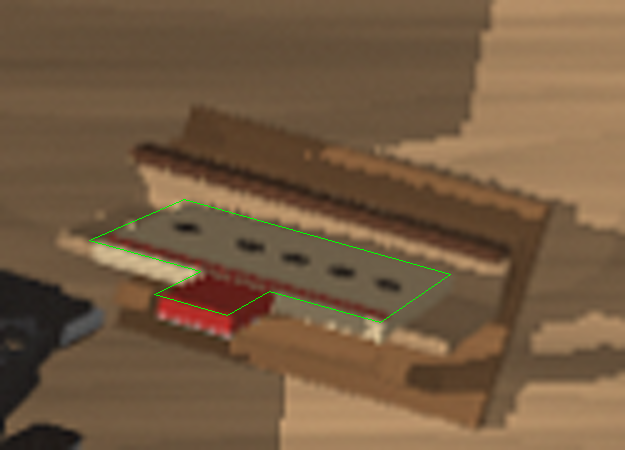

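jog_arm(dp=[[0, 0, -0.02], [0, 0, -0.03], [0, 0, -0.03], [0, 0, -0.03], [0, 0, -0.03]], turn=[[0, 0, 0], [0, 0, 0], [0, 0, 0], [0, 0, 0], [0, 0, 0]], claw=[0.05, 0.05, 0.05, 0.05, 0.05])

```text
t: 13.97
position: [0.3938, 0.3251, 0.301]
tool_rot: [0.024, 0.972, -0.136, 0.191]
wrist_force: [0.4, 0.4, -0.6]
finger_gap: 0.0501
```

```bash
python3 chk.py 10
python3 - <<'E'
import cv2,numpy as np
for n in 'st':
    a=cv2.imread(f'pics/{n}9.png').astype(int);b=cv2.imread(f'pics/{n}10.png').astype(int)
    x=(200,285,120,205) if n=='s' else (160,250,180,255)
    print(n,np.abs(a-b)[x[2]:x[3],x[0]:x[1]].mean(), np.abs(cv2.GaussianBlur((a-b).astype(np.float32),(5,5),0))[x[2]:x[3],x[0]:x[1]].max())
E
```

```text
F easel [ 0.   0.5 -0.6] tcp easel [0.0061 0.0007 0.2726]
s 2.1369319492502883 31.511719
t 0.7893333333333333 1.3476562
```

View pics/t10.png

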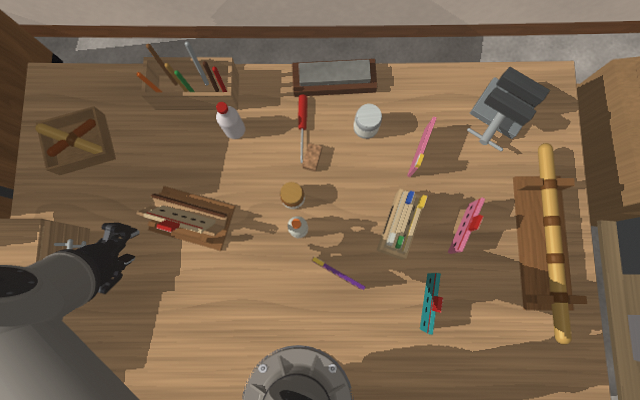

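View pics/s10.png

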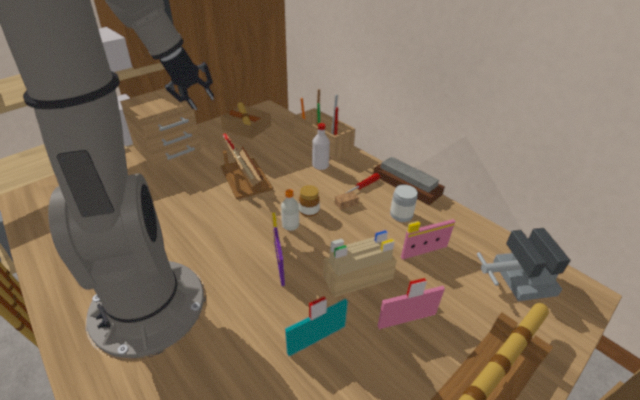

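```bash
python3 -c "
from cell import bot
print(bot.hand_in(), bot.state()['t'])"
```

```text
the job is handed in; nothing more can be done
the job is handed in; nothing more can be done
```

I pulled the red-tab board out of its slot (fourth from the label side) and leaned it on the copy stand. It went in with the marked face out, tab up, in the middle of the tray. I lowered it while still holding it until the wrist force showed contact with the backstop (about 11 N) and the tray floor (about 27 N, and briefly about 46 N at first touch). I then eased that load off, opened the fingers and backed away. The job was handed in at about 14 s of the 56 s allowed; no verdict is reported.

**Last checks:**
- **Board on the stand:** in the last pictures its outline in the top view matches the expected flush, centred pose to within a few mm. It did not move there over about half a second. The side view shows it nearly edge-on, so that view says little about its angle.
- **Robot:** the wrist force was near zero and the gripper was well clear.
- **Everything else:** by eye, the other four boards are still in the crate and nothing else on the bench has moved; I did not measure their positions again.

No check failed or disagreed. The stand and crate positions are only good to about 2–3 mm, from the camera calibration and my fit.

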